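# Take the beaker off the spice mill for draining

## Task

Take the grinding beaker off the spice mill: push the mill's release button right down (it stays down), turn the beaker by its lid ridge about a quarter turn anticlockwise as seen from above, and lift it off. Stand it upright on the slatted draining tray, putting it down gently rather than dropping it, and leave the other things on the counter where they are.

Things in the scene. Friction and masses are not known exactly. Their poses are not given: they have to be found in the camera images.
- mill: table-top spice mill: black motor base fixed to the counter, 200 long (its x) by 125 wide, flat deck 80 mm high. Origin on the underside, below the axis of the beaker mount; z up; x points from the release button to the mount. The base spans x = -120 to +80 mm; the button is at x = -90 mm. The mount is a ring of 104 mm diameter with two steel claws 16 mm above the deck
- mount (a point): centre of the mill's round bayonet mount, on the deck, 80 mm above the counter: the beaker's underside rests here and turns about the vertical through it. Button down, it turns anticlockwise seen from above; its lugs leave the claws after 67 degrees, a stop ends the turn at about 90: lift straight up from about 80. Play 1.5 mm; it must rise 18 mm to be clear
- release_button_top (a point): centre of the flat top of the release button, a grey round cap of 26 mm diameter on the mill's deck, 90 mm from the beaker's axis; 95 mm above the counter when up, 85 mm when down; pressed straight down. It moves two steel pins that keep the beaker from turning
- release_button (a joint): travel of the release button: 0 up (locked) to 0.010 m fully down; the beaker is free to turn from 0.0085. It takes about 5 N to move and stays down when let go
- beaker_center (a point): middle of the mill's loose grinding beaker, on its axis, 45 mm above its underside; z up. 0.2 to 0.4 kg, 90 mm tall: round steel pot of 60 mm diameter, foot of 68 mm with two lugs out to 42 mm from the axis, black lid of 63 mm with its top 62 mm above the underside, and a grip ridge on the lid along the beaker's x. At the start it is locked in the mount with its x along the mill's x
- beaker_grip (a point): middle of the grip ridge on the beaker's lid: ridge 56 mm long (along the beaker's x), 16 mm thick (along its y), 28 mm high; this point is 78 mm above the beaker's underside, 16 mm above the lid and 12 mm below the ridge's top
- tray: steel draining tray with slats, rectangular, 240 (its x) by 180 (its y) mm, fixed to the counter. Origin at the centre of its underside, z up. The top of the slats, on which things stand, is 12 mm above the counter; the rim is 4 mm thick and 22 mm high
- jar_mid (a point): bystander, to be left alone: glass spice jar with a steel lid, 40 mm diameter, 62 mm tall, standing between the mill and the tray; point on its axis half-way up
- tumbler1_mid (a point): bystander, to be left alone: drinking glass, 68 mm diameter, 90 mm tall; point on its axis half-way up
- tumbler2_mid (a point): bystander, to be left alone: drinking glass, 68 mm diameter, 90 mm tall; point on its axis half-way up
- teacup_mid (a point): bystander, to be left alone: white teacup, 80 mm diameter, 60 mm tall, nearer the robot than the mill and the tray; point on its axis half-way up
- plate_mid (a point): bystander, to be left alone: round blue plate, 170 mm diameter, 20 mm high (not the draining tray); point on its axis half-way up
- bottle_mid (a point): bystander, to be left alone: brown bottle, 64 mm diameter, 180 mm tall; point on its axis half-way up
Not all that is in view belongs to the job. What is shaped like the part that bears beaker_center but blue is not meant.

How it is judged (in metres and radians):
On the way, in this order (a step that is already met when the one before it is completed fails the run):
1. the release button is pressed right down while the beaker still sits locked in the mill (value of joint release_button above 0.0085 m and angle between the x axis of mill and the x axis of beaker_center, either way round below 0.2 rad and z of beaker_center in the frame of mount below 0.052 m), for 0.1 s.
2. the beaker, still sitting in the mount, is turned by more than 63 degrees (angle between the x axis of mill and the x axis of beaker_center, either way round above 1.1 rad and z of beaker_center in the frame of mount below 0.052 m), for 0.05 s.
3. the beaker is lifted clear of the mount (30 mm or more) (z of beaker_center in the frame of mount above 0.075 m), for 0.1 s.
At the end, for the whole second after the job is handed in: The beaker stands upright (within 6 degrees) and at rest on the slats of the draining tray, inside its rim: its axis within 85 mm of the tray's middle along the tray's length and 55 mm along its width, its underside within 4 mm of the slats (x of beaker_center in the frame of tray between -0.085 and 0.085 m and y of beaker_center in the frame of tray between -0.055 and 0.055 m and z of beaker_center in the frame of tray between 0.053 and 0.061 m and angle between beaker_center's own z axis and vertical below 0.1 rad and linear speed of beaker below 0.02 m/s); the robot touches nothing.
It fails at once if the beaker is dropped (falls free, out of the fingers, faster than 0.6 m/s: more than about 18 mm) (linear speed of beaker above 0.6 m/s and contact force between the fingers and beaker below 0.05 N).
It fails at once if another thing on the counter is knocked (moved more than 30 mm) (distance of any of jar_mid, tumbler1_mid, tumbler2_mid, teacup_mid, plate_mid, bottle_mid from where it was at the start of the episode above 0.03 m).
It also fails if it takes over 64 s, if anything falls off the work surface, if the arm or the gripper's body presses on something with over 40 N, if the wrist force passes 120 N, or if a joint passes its speed limit or range.

## Robot

A 7-joint arm with a two-finger parallel gripper is mounted at the origin on the work surface. World frame = base frame: x ahead of the robot, y to its left, z up, the work surface at z = 0. Lengths are in mm, angles in rad, forces in N, time in s.
With the tool pointing down it reaches from about 400 to 875 mm from the base axis. Payload 6.5 kg.
Tool frame: the origin (TCP) lies where the fingers leave the gripper's body, on its centre line; the fingertips stand 64 mm ahead of it and the grasp point (between the pads) lies 45 mm ahead of it (manip.tip_reach is the distance from the TCP to the fingertips, in mm); z points along the fingers, y is the line along which they close (so a half turn about z gives the same grasp; the last joint's range is limited). The gripper opens to 88 mm and grips with 3 to 60 N. Pads are 18 mm wide; open, the fingers measure 123 mm over their backs; the gripper's body (75 mm by 187 mm) begins 45 mm behind the grasp point.
Start: joints at [1.039, 0.536, -0.004, 1.538, 0.003, 1.067, -0.071], TCP at [291.936, -580.744, 302.716] pointing down, gripper open.
Joint ranges: [-2.7, 2.7], [-0.37, 2.16], [-1.27, 1.26], [0.24, 2.4], [-1.31, 4.45], [0.19, 1.91], [-2.76, 2.76]. Speed limits (rad/s): [2.39, 2.39, 3.14, 3.14, 3.14, 3.14, 3.14].

## Interface

Orientations are given as a 3x3 rotation matrix whose columns are the frame's x, y, z axes.
In Python, from cell import manip gives the robot as it stands. The module is installed in compiled form; this text tells all that it offers. Calls block until the motion is done:
- manip.move_pose(position, orientation): joint-space move of the TCP to a pose.
- manip.movel(position, frame=None, speed=150): straight line of the TCP; frame=None keeps the orientation; speed is the mean speed in mm/s.
- manip.set_joints(angles): joint-space move.
- manip.gripper_open() and manip.close_gripper(strength=None): open the fingers fully, or close them until they stop; strength is the grip in N (None keeps the last).
- manip.pause(seconds).
- manip.inverse_kinematics(position, orientation): joint angles nearest the present ones, or None.
- manip.snapshot(name): name is "side" or "top"; returns the picture (384x512x3 uint8, blue, green, red); there is no depth.
- manip.calibration(name): a dict with "camera_matrix" (3x3 intrinsics, pixels), "distortion" ([k1, k2, p1, p2, k3] as OpenCV has them; the pictures are not rectified), "position" and "orientation" of the camera in the world. Camera axes: x right, y down, z forward; pixel columns grow to the right and rows downward; lengths in mm; the calibration is good to about 2 mm. A picture is of the moment at which its call begins. calibration takes no time and is no camera call.
A pose or a line that the arm cannot do raises manip.MotionError and nothing moves.
- manip.job_done(): hands the job in; it is judged then, once.
Readings, each from a call of its own:
- manip.read_clock(): time.
- manip.read_qpos(): joint angles.
- manip.read_qvel(): joint speeds.
- manip.read_tau(): joint torques, N m.
- manip.read_position(): TCP position.
- manip.read_tcp_rot(): TCP orientation.
- manip.read_force(): force on the tool from outside, world axes, zero at the start.
- manip.read_torque(): the same for the moment, N m.
- manip.read_width(): opening from 0.0 (shut) to 1.0 (fully open).
- manip.read_finger_force(): force on a finger pad.
Only numpy, scipy, OpenCV 4.12 (cv2) and the standard library are available. Lean on these libraries where they do the work, as an engineer would, in place of code of your own. Each camera call takes 0.05 s, during which the arm holds its last target. There are 200 camera calls.

## Working session

There is one attempt and no reset: what is moved stays moved. The work goes in short steps, each a Python script; the robot and the scene stay as the last script left them, time stands still between calls to the robot, and variables do not carry over. Pictures are saved under pics/ and viewed, at most 10 in all, crops included, and the job is handed in when it is done.

```bash
mkdir -p pics; python3 - <<'E'
from cell import manip
import cv2
for n in("side","top"):
    cv2.imwrite(f"pics/{n}0.png",manip.snapshot(n)); c=manip.calibration(n); print(n,c)
print(manip.read_clock(), manip.read_tcp_rot())
E
```

```text
side {'camera_matrix': array([[370.88057187,   0.        , 253.80404644],
       [  0.        , 370.88057187, 191.80912551],
       [  0.        ,   0.        ,   1.        ]]), 'distortion': array([-0.02605065,  0.        ,  0.        ,  0.        ,  0.        ]), 'position': array([283.11972795, 895.07295393, 623.41917323]), 'orientation': array([[-0.95339977, -0.12353066,  0.27526178],
       [-0.3011443 ,  0.44546194, -0.84313449],
       [-0.01846568, -0.88673775, -0.46190387]])}
top {'camera_matrix': array([[400.20103483,   0.        , 250.68831528],
       [  0.        , 400.20103483, 194.94591849],
       [  0.        ,   0.        ,   1.        ]]), 'distortion': array([-0.04829796,  0.        ,  0.        ,  0.        ,  0.        ]), 'position': array([ 391.15576361,   10.37755617, 1470.86097096]), 'orientation': array([[-0.00826977, -0.99051199,  0.13717728],
       [-0.99994833,  0.00900246,  0.00472164],
       [-0.00591178, -0.13713114, -0.99053526]])}
0.1 [[ 8.93395563e-01  4.49270256e-01 -7.77469898e-04]
 [ 4.49270914e-01 -8.93394647e-01  1.28481842e-03]
 [-1.17356744e-04 -1.49714569e-03 -9.99998872e-01]]
```

View pics/top0.png

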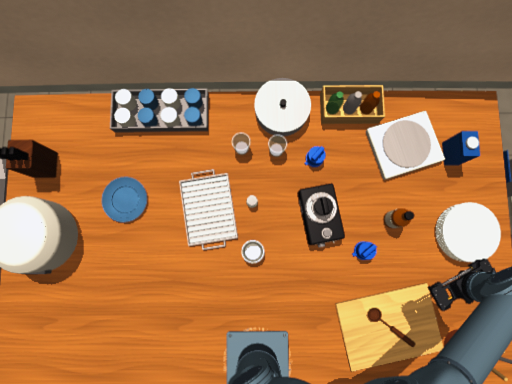

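View pics/side0.png

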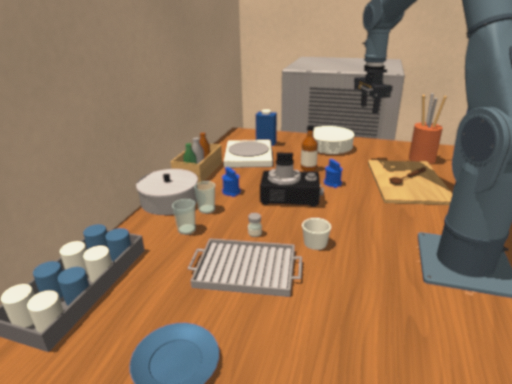

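The top view shows the mill at (321,213), with its button at (326,233), and the tray at (208,210). The jar is at (252,201), the cup at (253,252), the tumblers at (241,144) and (277,146), and the bottle at (400,216). There are three beaker-like things: the black-lidded one on the mill at (321,208) and blue ones at (316,156) and (365,250). The one on the mill fits, because it is steel and black and sits in the mount. I'll confirm with a crop.

```bash
python3 - <<'E'
import cv2,numpy as np
t=cv2.imread("pics/top0.png")
a=cv2.resize(t[175:255,285:360],None,fx=7,fy=7,interpolation=cv2.INTER_CUBIC)
cv2.imwrite("pics/mill.png",a)
b=cv2.resize(t[165:255,170:265],None,fx=6,fy=6,interpolation=cv2.INTER_CUBIC)
cv2.imwrite("pics/tray.png",b)
E
```

```text
(no output)
```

View pics/mill.png

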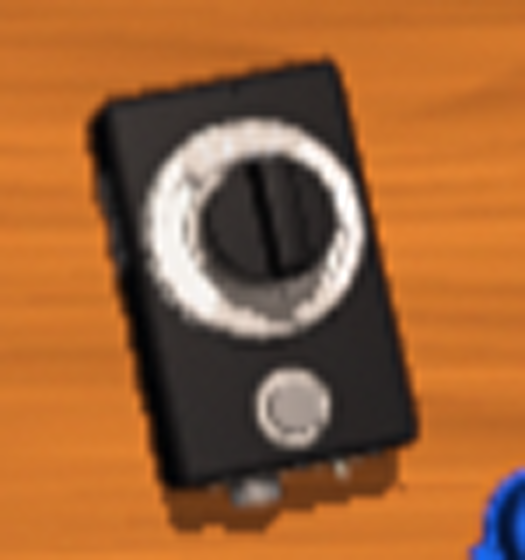

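View pics/tray.png

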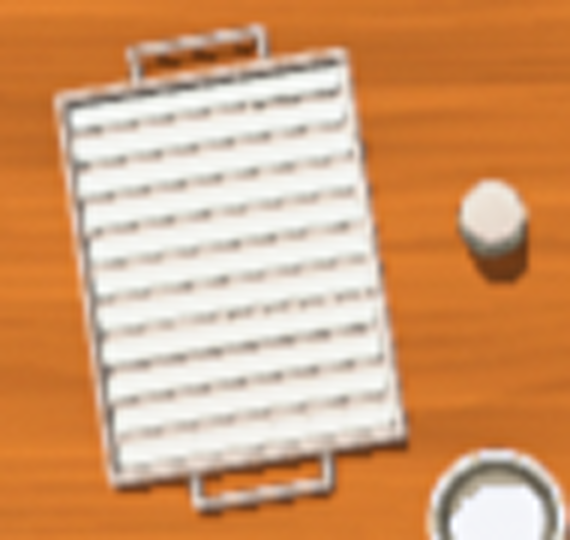

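The crop shows the black-lidded beaker in the white mount ring, with the ridge pointing at the button, so this is the one meant. Next I fit the mill and tray poses.

```bash
cat > h.py <<'E'
import cv2,numpy as np
from cell import manip
def ray(cam,px,z):
    c=manip.calibration(cam)
    u=cv2.undistortPoints(np.array(px,float).reshape(-1,1,2),c["camera_matrix"],c["distortion"])[:,0]
    d=np.c_[u,np.ones(len(u))]@np.array(c["orientation"]).T; p=np.array(c["position"])
    return p+d*((z-p[2])/d[:,2])[:,None]
def fit(local,world):   # 2D rigid fit -> centre, yaw, residuals
    L=np.array(local,float);W=np.array(world)[:,:2];l=L-L.mean(0);w=W-W.mean(0)
    a=np.arctan2((l[:,0]*w[:,1]-l[:,1]*w[:,0]).sum(),(l*w).sum())
    R=np.array([[np.cos(a),-np.sin(a)],[np.sin(a),np.cos(a)]]);t=W.mean(0)-R@L.mean(0)
    return t,a,W-(L@R.T+t)
def down(psi):  # tool down, tool y at angle psi in the world
    y=np.array([np.cos(psi),np.sin(psi),0]);z=np.array([0,0,-1.]);return np.c_[np.cross(y,z),y,z]
E
python3 - <<'E'
from h import *
np.set_printoptions(precision=1,suppress=True)
m=lambda p,o,s:(np.array(p,float)+.5)/s-.5+np.array(o)
mo=(285,175);to=(170,165)
C=ray("top",m([(108,103),(335,60),(415,439),(180,486)],mo,7),80)
bt=ray("top",m([(297,407)],mo,7),95); ring=ray("top",m([(254,228)],mo,7),92); lid=ray("top",m([(268,219)],mo,7),142)
print("deck",C[:,:2].tolist(),"btn",bt,"ring",ring,"lid",lid)
# image up = +x world; image left= +y.  mill x: button->mount ~ world +x
L=[(80,62.5),(80,-62.5),(-120,-62.5),(-120,62.5)]
print(fit(L,C)); 
print(fit(L+[(-90,0),(0,0),(0,0)],np.r_[C,bt,ring,lid]))
T=ray("top",m([(57,93),(348,52),(405,437),(115,487)],to,6),22)
print("tray",fit([(120,90),(120,-90),(-120,-90),(-120,90)],T))
top=lambda px,z:ray("top",[px],z)[0]
print("jar",top((252,200.5),62),"cup",top((253,252),60),"t1",top((241,144),90),"t2",top((277,146),90),"bottle",top((407,214),180))
for q in [(0,0,302)]: pass
E
```

```text
deck [[602.2855158235668, -156.51119928991108], [623.166945579721, -271.5489590367287], [432.7781306221161, -304.5041858507487], [410.90094665437226, -187.37366336670195]] btn [[ 448.6 -243.7   95. ]] ring [[ 537.2 -225.9   92. ]] lid [[ 536.2 -224.1  142. ]]
(array([ 537. , -226.6]), np.float64(0.17018348322940705), array([[-3. , -5.1],
       [-3.3,  3.1],
       [ 3.5,  4. ],
       [ 2.8, -2. ]]))
(array([ 536.9, -226.3]), np.float64(0.17361137976241225), array([[-2.7, -5.6],
       [-3.4,  2.5],
       [ 3.2,  4.1],
       [ 3. , -1.9],
       [ 0.3, -1.8],
       [ 0.3,  0.5],
       [-0.7,  2.2]]))
tray (array([542.4, 173. ]), np.float64(0.15024353856200776), array([[ 1.9,  0.7],
       [-1.2, -0.2],
       [ 0.5,  1.6],
       [-1.2, -2.1]]))
jar [566.3  12.6  62. ] cup [385.3  10.7  60. ] t1 [765.2  49.8  90. ] t2 [756.7 -77.8  90. ] bottle [ 502.8 -491.3  180. ]
```

The mill fit gives the mount at (537,-226) and yaw 0.172 rad. The button measured directly is within 2 mm of the fit. The tray is at (542,173). All of these are in reach, so I check IK along the path and press the button.

```bash
cat >> h.py <<'E'
M=np.array([536.9,-226.]);YAW=.172;B=np.array([448.5,-242.5]);T=np.array([542.4,173.])
E
python3 - <<'E'
from h import *
np.set_printoptions(precision=2,suppress=True)
for s in (1,-1):
    for n,xy,z,a in (("b",B,149,0),("g",M,210,0),("g82",M,210,1.43),("tray",T,142,1.43)):
        print(s,n,manip.inverse_kinematics([*xy,z],down(YAW+s*np.pi/2+a)))
E
```

```text
1 b [ 0.89  0.62 -0.62  1.98  0.55  0.71  1.67]
1 g [ 0.81  0.63 -0.67  1.77  0.48  0.91  1.67]
1 g82 [ 0.08  0.56  0.33  1.81 -0.24  0.81 -2.59]
1 tray [ 0.35  0.93 -1.08  1.82  0.97  1.03  2.04]
-1 b [ 0.44  0.54 -0.04  2.01  0.04  0.6  -1.02]
-1 g [ 0.36  0.54 -0.05  1.79  0.04  0.81 -1.11]
-1 g82 [ 0.57  0.56 -0.33  1.78  0.24  0.84  0.16]
-1 tray [-0.01  0.68 -0.52  1.84  0.48  0.75 -0.75]
```

```bash
python3 - <<'E'
from h import *
np.set_printoptions(precision=2,suppress=True)
R=down(YAW-np.pi/2)
manip.close_gripper(10)
manip.move_pose([*B,260],R)
manip.movel([*B,163],speed=120)
f0=manip.read_force()
for z in np.arange(159,146.9,-1):
    manip.movel([*B,z],speed=20); f=manip.read_force()-f0; print(z,manip.read_position()[2],f)
    if f[2]>25: break
cv2.imwrite("pics/press.png",cv2.resize(manip.snapshot("side")[120:220,230:350],None,fx=5,fy=5))
manip.movel([*B,260],speed=150)
cv2.imwrite("pics/after.png",cv2.resize(manip.snapshot("side")[130:220,240:350],None,fx=6,fy=6,interpolation=cv2.INTER_CUBIC))
print(manip.read_clock(),manip.read_force()-f0)
E
```

```text
159.0 159.31329083618644 [0.46 0.19 1.33]
158.0 158.256194723913 [ 1.46 -0.4   3.56]
157.0 157.10567131029705 [ 1.29 -1.04  4.04]
156.0 156.0285771475801 [ 1.43 -1.41  2.39]
155.0 154.9929546304218 [ 2.38 -2.31  3.02]
154.0 153.9449988713609 [ 2.58 -1.72  2.24]
153.0 152.89639140361848 [ 1.63 -2.34  2.92]
152.0 151.888934321372 [ 2.   -1.47  2.61]
151.0 150.8514118297436 [ 0.94 -0.33  2.95]
150.0 149.85127109584488 [ 0.75 -0.93  2.09]
149.0 149.3054431795094 [-0.54 -0.59  8.29]
148.0 149.11198050806553 [-2.76  1.97 18.89]
147.0 148.88099178690322 [-5.72  2.59 29.52]
8.1083 [-0.02  0.09  0.02]
```

View pics/press.png

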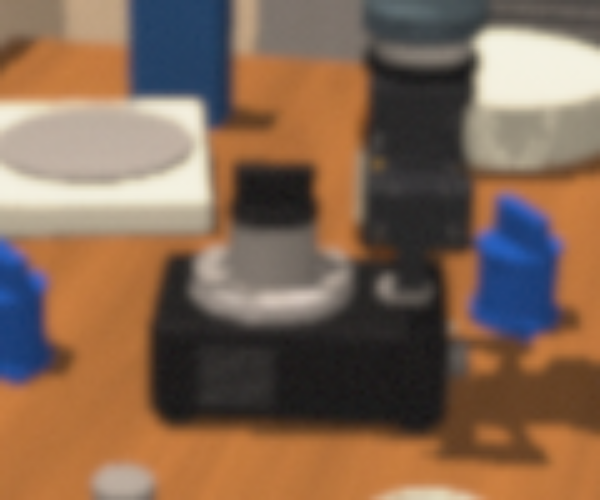

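The press picture shows the fingertips on the button at (405,285), with the beaker untouched. Contact came at TCP 159 and the hard stop at 149, so the full 10 mm was pressed. Now I grasp the ridge.

```bash
python3 - <<'E'
from h import *
np.set_printoptions(precision=2,suppress=True)
R=down(YAW-np.pi/2)
manip.gripper_open()
manip.move_pose([*M,260],R)
manip.movel([*M,210],speed=100)
f0=manip.read_force();print(f0)
manip.close_gripper(12)
print("w",manip.read_width()*88,manip.read_force(),manip.read_torque(),manip.read_position())
manip.close_gripper(45)
print("w",manip.read_width()*88,manip.read_force(),manip.read_torque(),manip.read_position(),manip.read_clock())
cv2.imwrite("pics/grasp.png",cv2.resize(manip.snapshot("side")[120:220,230:350],None,fx=5,fy=5,interpolation=cv2.INTER_CUBIC))
E
```

```text
[-0.74  0.16 -0.48]
w 15.97037584114113 [-0.58 -1.27 -1.64] [-0.29 -0.05  0.05] [ 536.9  -226.33  209.95]
w 15.655653917356961 [ 0.25 -1.53 -1.31] [-0.41 -0.12  0.04] [ 536.87 -226.27  209.99] 11.8333
```

View pics/grasp.png

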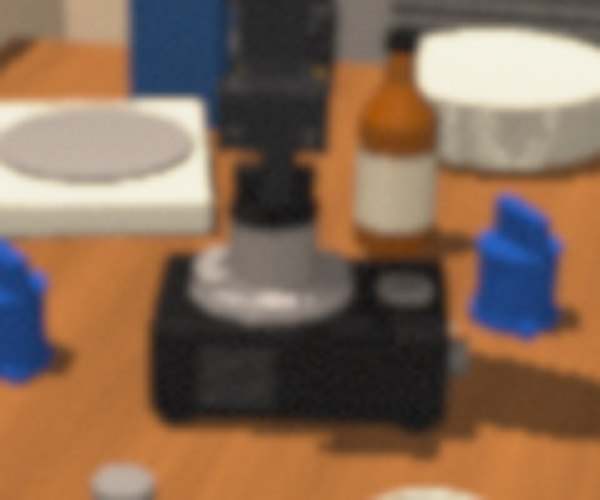

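The ridge is gripped at 16 mm with the fingers centred on it at (280,185), and the button at (405,290) is down. Side force is small. Next I turn anticlockwise in steps while watching the forces.

```bash
python3 - <<'E'
from h import *
np.set_printoptions(precision=2,suppress=True)
for d in list(range(8,81,8))+[82]:
    manip.move_pose([*M,210],down(YAW-np.pi/2+np.radians(d)))
    f,t=manip.read_force(),manip.read_torque()
    y=manip.read_tcp_rot()[:,1]
    print(d,np.degrees(np.arctan2(y[1],y[0])-YAW+np.pi/2),f,t,manip.read_position()[:2],manip.read_width()*88)
    if np.hypot(*f[:2])>40 or abs(t[2])>5: print("stop");break
print(manip.read_clock())
cv2.imwrite("pics/turn.png",cv2.resize(manip.snapshot("side")[120:220,230:350],None,fx=5,fy=5,interpolation=cv2.INTER_CUBIC))
E
```

```text
8 7.802648473798553 [-0.48  0.07 -0.41] [0.17 0.14 0.06] [ 536.59 -225.58] 15.677421594752449
16 15.651162344157843 [ 0.75  0.09 -0.17] [0.09 0.2  0.  ] [ 536.59 -225.82] 15.856517538641825
24 23.580075606934667 [-1.21 -1.08 -2.02] [-0.09  0.15  0.02] [ 536.61 -226.06] 15.287719053527816
32 31.55138449425391 [-0.09 -0.44 -1.26] [-0.17  0.11  0.06] [ 536.7  -226.24] 15.433508061163932
40 39.53459945384216 [-0.01 -2.56 -1.45] [-0.52 -0.06 -0.  ] [ 536.77 -226.4 ] 15.618025833833734
48 47.524465635263375 [ 1.18 -1.78 -1.81] [-0.68 -0.17  0.02] [ 536.88 -226.54] 15.762845312173962
56 55.52364996739107 [ 1.35 -3.97 -1.55] [-0.87 -0.33  0.09] [ 537.03 -226.64] 15.395674791728574
64 63.530185173806764 [ 2.89 -4.68 -0.7 ] [-1.14 -0.63 -0.01] [ 537.19 -226.68] 15.190965798925252
72 71.5799273130906 [ 2.64 -4.62 -1.39] [-1.2  -0.66  0.01] [ 537.38 -226.68] 15.201663077439296
80 79.58145851250451 [ 3.04 -4.39 -0.36] [-1.25 -0.84  0.  ] [ 537.54 -226.73] 15.357107612602839
82 81.54604643858862 [ 3.85 -4.67 -1.33] [-1.14 -1.05 -0.05] [ 537.85 -226.53] 15.266351405525988
14.6333
```

View pics/turn.png

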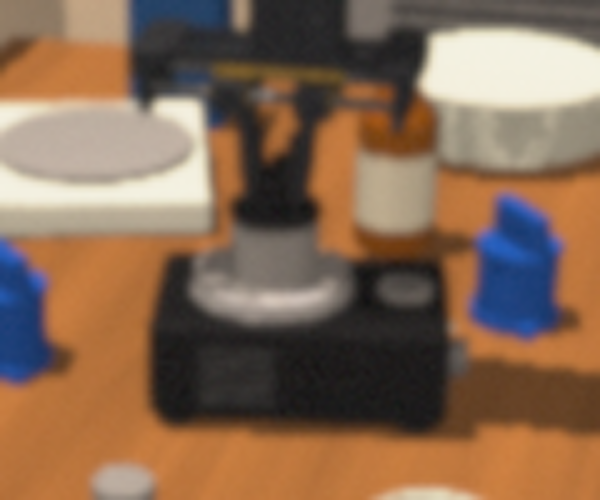

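The gripper has turned 82°, and the ridge is seen end-on between the fingers at (275,180), so the beaker turned with it. Next I lift.

```bash
python3 - <<'E'
from h import *
np.set_printoptions(precision=2,suppress=True)
p=manip.read_position(); 
for z in (214,220,228,245):
    manip.movel([*M,z],speed=40); f=manip.read_force(); print(z,manip.read_position(),f,manip.read_torque(),manip.read_width()*88)
    if f[2]<-20: print("stop");break
else:
    manip.pause(.3); manip.movel([*M,290],speed=120); manip.pause(.3);print(manip.read_force(),manip.read_torque(),manip.read_clock())
cv2.imwrite("pics/lift.png",cv2.resize(manip.snapshot("side")[90:220,220:350],None,fx=4.5,fy=4.5,interpolation=cv2.INTER_CUBIC))
E
```

```text
214 [ 537.6  -226.57  214.51] [ 3.6  -3.65 -1.48] [-1.15 -0.89  0.02] 15.844592582999004
220 [ 537.55 -226.37  220.54] [ 2.76 -4.24  0.32] [-1.11 -0.89  0.01] 15.498086448353593
228 [ 536.07 -224.95  227.59] [-0.1   0.27 -2.66] [-0.02 -0.08 -0.01] 15.722058742117758
245 [ 536.89 -226.03  245.15] [ 0.48 -0.08 -2.82] [-0.13 -0.09 -0.03] 15.359428858155015
[ 0.    0.57 -3.19] [-0.02 -0.08  0.01] 17.2833
```

View pics/lift.png

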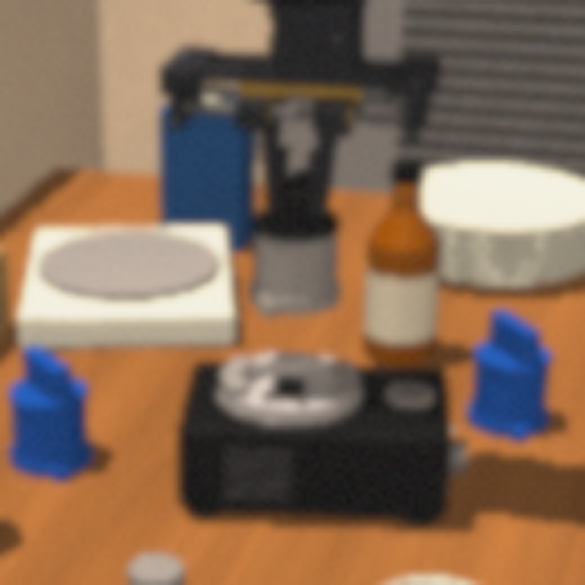

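The beaker hangs upright in the fingers at (295,260), the mount is empty, and the wrist reads 3.2 N, about 0.32 kg. I carry it to the tray's middle and set it down by feel.

```bash
python3 - <<'E'
from h import *
np.set_printoptions(precision=2,suppress=True)
manip.movel([*T,290],speed=130)
manip.movel([*T,160],speed=90)
manip.movel([*T,146],speed=40); manip.pause(.2); f0=manip.read_force()[2]; print("hang",f0,manip.read_position())
for z in np.arange(145,137,-.5):
    manip.movel([*T,z],speed=10); f=manip.read_force()[2]; 
    if f-f0>4: break
print(z,f,manip.read_position(),manip.read_torque(),manip.read_clock())
cv2.imwrite("pics/place.png",cv2.resize(manip.snapshot("side")[150:310,180:320],None,fx=3.7,fy=3.7,interpolation=cv2.INTER_CUBIC))
E
```

```text
hang -2.019565904706984 [542.54 173.07 146.18]
141.0 8.302085590863479 [542.72 172.88 141.77] [-0.41  0.57  0.05] 25.0917
```

View pics/place.png

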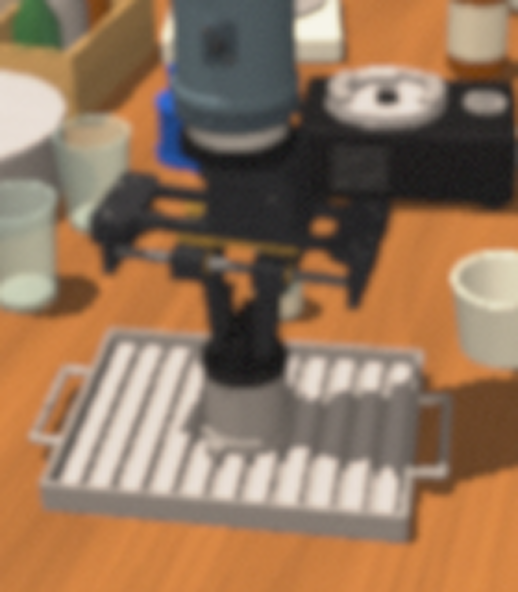

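The beaker stands upright near the tray's centre at (245,400), and contact came at the expected height of about 142. I release, withdraw straight up and check.

```bash
python3 - <<'E'
from h import *
manip.gripper_open(); manip.pause(.3)
manip.movel([*T,300],speed=100); manip.pause(.4)
print(manip.read_force(),manip.read_clock())
cv2.imwrite("pics/end.png",cv2.resize(manip.snapshot("side")[130:310,160:340],None,fx=3.2,fy=3.2,interpolation=cv2.INTER_CUBIC))
E
```

```text
[-0.3500029  -0.20563673  0.11916321] 28.725
```

View pics/end.png

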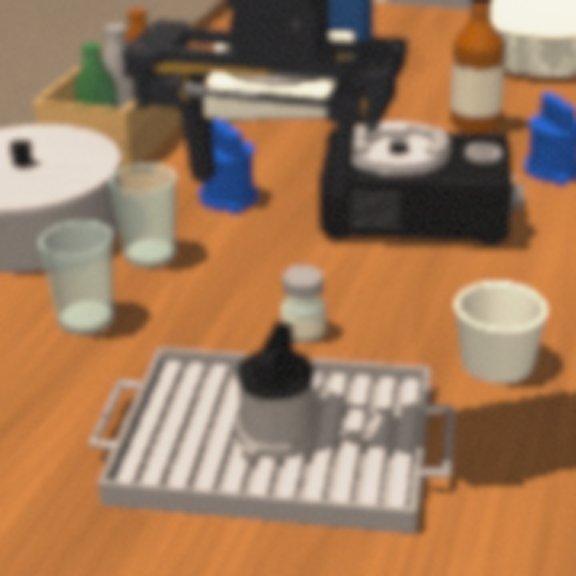

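The beaker stands upright and free at (275,405) in the middle of the tray, the other things in view are where they were, and the gripper is clear.

```bash
python3 -c "
from cell import manip
print(manip.job_done())"
```

```text
the job is handed in; nothing more can be done
None
```

The beaker was unlocked, turned 82° anticlockwise, lifted off and stood upright in the middle of the draining tray; I handed the job in with the clock at about 29 s, and no verdict came back.

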